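# Seat and clamp a milling blank

## Robot

A 6-joint arm with a two-finger parallel gripper is mounted at the origin on a cart in front of the work surface, level with it; the furniture and walls round the work are solid. World frame = base frame: x ahead of the robot, y to its left, z up, the work surface at z = 0. Lengths are in m, angles in degrees, forces in N, time in s.
With the tool pointing down it reaches from about 0.25 to 0.725 m from the base axis. Payload 9.7 kg.
Tool frame: the origin (TCP) lies between the finger pads; the fingertips stand 25 mm ahead of it and the grasp point (between the pads) lies 6 mm ahead of it; z points along the fingers, y is the line along which they close (so a half turn about z gives the same grasp; the last joint's range is limited). The gripper opens to 85 mm and grips with 20 to 120 N. Pads are 22 mm wide; open, the fingers measure 114 mm over their backs; the gripper's body (76 mm by 85 mm) begins 54 mm behind the grasp point. The pads swing forward as they close: fully open they stand 13 mm farther back than shut.
Start: joints at [-65.203, 4.979, 10.078, 95.1, 0, 90], TCP at [0.231, -0.499, 0.256] pointing down, gripper open.
Joint ranges: [-179.16, 179.16], [-48.56, 103.87], [-65.8, 70.77], [-126.05, 130.52], [-82.76, 87.17], [-180, 180]. Speed limits (degrees/s): [127.2, 127.2, 147.25, 180, 180, 180].

## Interface

Orientations are given as [roll, pitch, yaw] about the fixed x, y, z axes, in that order (R = Rz(yaw) Ry(pitch) Rx(roll)).
In Python, from workcell import bot gives the robot as it stands.
- The arm moves only by the shell command python3 drive.py 'ROWS' [FORCE]. ROWS is rows parted by semicolons, their numbers by spaces, 1 to 5 of them, each of 5 numbers: dx, dy, dz in m, then a turn about the tool's z in degrees, then the finger opening in m; each row is the pose to reach, as a shift and turn from the pose commanded when the command began, along the tool's axes at that moment; what a row does not reach only later rows make up. A row lasts 1/12 s, in which the tool goes at most 0.0417 m and 7.16 degrees, less where a joint would pass 70% of its speed; a pose out of reach is approached as far as the arm can. The fingers move at their own pace and stop on an object; FORCE is the grip in N (left out, the last holds). Time passes only in rows, so rows that do not move let the fingers close. It prints the time, the measured TCP pose, the force, the opening and the grip force at its end.
- bot.get_obs(): the state, without advancing time (a new reading comes with each control period).
- bot.camera(name): name is "scene" or "top" or "wrist"; returns the picture (420x560x3 uint8, blue, green, red); there is no depth.
- bot.camera_info(name): a dict with "mtx" (3x3 intrinsics, pixels), "extrinsics" (4x4, takes a point from camera to world coordinates). Camera axes: x right, y down, z forward; pixel columns grow to the right and rows downward; lengths in m; the calibration is good to about 2 mm. The wrist camera is an equidistant fisheye: a pixel r from the principal point sees the ray r / f radians off the axis. A picture is of the moment at which its call begins: read the wrist's pose just before it. camera_info takes no time and is no camera call; for the wrist camera it gives the pose at the moment of the call.
- bot.job_done(): hands the job in; it is judged then, once.
The state is a dict: "time": time; "q": joint angles; "qd": joint speeds; "joint_efforts": joint torques, N m; "ee_pos": TCP position; "tcp_rot": TCP orientation; "wrist_force": force on the tool from outside, world axes, zero at the start; "torque": the same for the moment, N m; "opening": finger opening in m; "grasp_force": force on a finger pad.
Only numpy, scipy, OpenCV 4.12 (cv2) and the standard library are available. Lean on these libraries where they do the work, as an engineer would, in place of code of your own. Each camera call takes 0.05 s, during which the arm holds its last target. There are 200 camera calls.

## Task

Load the zirconia blank for the next milling job: push it with the fingertips along the loading shelf and over the edge of the round seat until it drops in and lies flat, then push both swing clamps over it as far as their stops. Never lift the blank off the holder, and leave the jar, the bur block and the plaster cast where they stand.

Things in the scene. Friction and masses are not known exactly. Their poses are not given: they have to be found in the camera images.
- blank_holder: Fixed grey anodised plate on rubber feet, 128 mm along its x, from y = -72 to +165 mm, top (rim) 28 mm above the work surface. Origin on the work surface below the round seat's centre; z up. Towards +y, from the seat's edge to y = +165, the flat top is the loading shelf, level with the rim. The two clamps stand at the -y end, pivots at x = -58 (near) and +58 (far), y = -45 mm.
- seat (a point): Centre of the round seat at the height of its floor, 22 mm above the work surface; axes as those of the holder. The seat is a recess 101.5 mm wide and 6 mm deep with a 52 mm push-out hole in the middle of its flat floor.
- zirconia_blank: Loose ivory-white disc, 98.5 mm across, 14 mm thick, about 0.3 kg: 95 mm body, 98.5 mm flange from 2 to 12 mm above its underside. Origin at the centre of the underside; z is its axis. Starts flat on the loading shelf, maybe overlapping the seat's edge. Seated, it stands 8 mm proud of the rim with 1.5 mm of play all round.
- clamp_near (a joint): Swing clamp on the robot's side: steel arm on a vertical pivot. 0 = closed: at its stop, pointing from pivot to seat centre, over the blank; grows to 1.75 rad, opening clockwise seen from above. Starts at 1.2 to 1.65, pointing to the holder's -y end. Arm 13 mm wide, 9.5 to 17.5 mm above the rim: clears a seated blank by 1.5 mm, an unseated one blocks it. Stays put; 1.5 N at the pin moves it.
- clamp_far (a joint): The other swing clamp, the mirror image of the near one: same sizes and joint values, but it opens counter-clockwise seen from above.
- clamp_near_pin (a point): Point on the axis of the near clamp's black upright finger pin, 29 mm above the rim. The pin is 10 mm thick, 34 mm from the pivot, and stands from 17.5 to 40 mm above the rim.
- clamp_far_pin (a point): The same point on the far clamp's finger pin.
- powder_jar: Bystander: small white-lidded porcelain powder jar, 48 mm wide, 58 mm high; origin at the centre of its underside.
- bur_block: Bystander: wooden block full of burs, 40 x 64 x 38 mm; origin at the centre of its underside.
- cast_white: Bystander: white plaster jaw cast, 56 x 60 x 28 mm; origin at the centre of its underside.

How it is judged (in metres and radians):
On the way, in this order (a step that is already met when the one before it is completed fails the run):
1. the blank has dropped into the seat and lies flat, while both clamps are still open (horizontal distance between zirconia_blank and seat below 0.004 m and z of zirconia_blank in the frame of seat below 0.002 m and angle between zirconia_blank's own z axis and vertical below 0.03 rad and value of joint each of clamp_near, clamp_far above 0.5 rad), for 0.2 s.
2. both clamps are closed over it (value of joint each of clamp_near, clamp_far below 0.15 rad), for 0.2 s.
At the end, for the whole second after the job is handed in: The blank lies flat on the seat's floor (centre within 4 mm, height within 2 mm, tilt under 0.03 rad) and at rest, and both clamps are within 0.15 rad of their stops, over the blank (all of step 2 and horizontal distance between zirconia_blank and seat below 0.004 m and z of zirconia_blank in the frame of seat between -0.002 and 0.002 m and angle between zirconia_blank's own z axis and vertical below 0.03 rad and linear speed of zirconia_blank below 0.01 m/s); the robot touches nothing.
It fails at once if the blank is lifted: its centre more than 8 mm above the loading shelf, or tipped by more than 0.35 rad (height (world z) of zirconia_blank above 0.036 m or angle between zirconia_blank's own z axis and vertical above 0.35 rad).
It fails at once if the blank falls off the holder (height (world z) of zirconia_blank below 0.012 m).
It fails at once if the jar, the bur block or the cast is moved by more than 15 mm (distance of any of powder_jar, bur_block, cast_white from where it was at the start of the episode above 0.015 m).
It also fails if it takes over 48 s, if anything falls off the work surface, if the arm or the gripper's body presses on something with over 40 N, if the wrist force passes 120 N, or if a joint passes its speed limit or range.

## Working session

There is one attempt and no reset: what is moved stays moved. The work goes in short steps, Python scripts to look and compute and a shell command to move; the robot and the scene stay as the last step left them, time stands still between calls to the robot, and variables do not carry over. Pictures are saved under pics/ and viewed, at most 12 in all, crops included, and the job is handed in when it is done.

```bash
ls; mkdir -p pics; python3 - <<'E'
from workcell import bot
import cv2
for n in("top","scene"):
    cv2.imwrite(f"pics/{n}0.png",bot.camera(n)); i=bot.camera_info(n); print(n,i["mtx"],i["extrinsics"])
o=bot.get_obs(); print(o["time"],o["ee_pos"],o["tcp_rot"],o["opening"])
E
```

```text
drive.py
pics
workcell.py
top [[435.8389566    0.         273.74357582]
 [  0.         435.8389566  211.6924027 ]
 [  0.           0.           1.        ]] [[-0.03048734 -0.97097804  0.23721755  0.39309074]
 [-0.9995243   0.02851001 -0.01176237 -0.05008667]
 [ 0.00465793 -0.23746331 -0.97138534  0.96541426]
 [ 0.          0.          0.          1.        ]]
scene [[480.4450084    0.         277.33572466]
 [  0.         480.4450084  218.00899822]
 [  0.           0.           1.        ]] [[-0.86439961 -0.27791455  0.41901887  0.20902804]
 [-0.50278554  0.47034455 -0.72524665  0.5985461 ]
 [ 0.00447336 -0.83757955 -0.54629706  0.58253163]
 [ 0.          0.          0.          1.        ]]
0.1 [ 0.23059682 -0.49915703  0.25566763] [-1.79933859e+02 -7.36109486e-05  2.47958244e+01] 0.08527979216056553
```

View pics/top0.png

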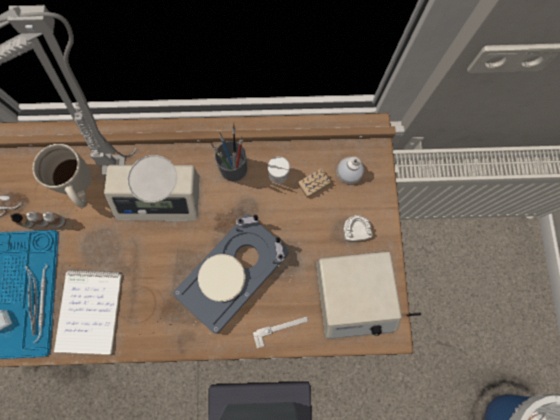

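View pics/scene0.png

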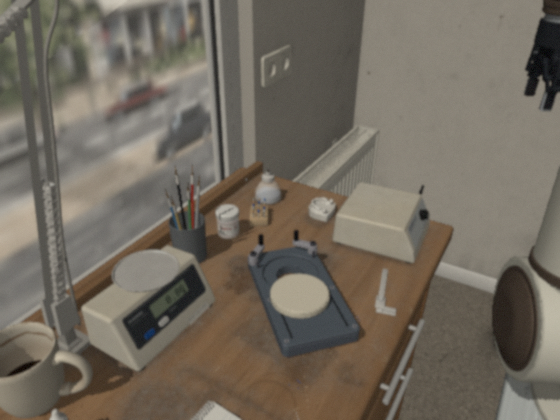

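The top view shows the blank near (222,278), the seat up and to the right near (250,245), and the clamps near (247,222) and (280,250). The jar is at (278,170), the bur block at (314,183) and the cast at (358,229). I'll enlarge the holder next.

```bash
cat > h.py <<'E'
import numpy as np,cv2
from workcell import bot
def ray(n,uv):
    i=bot.camera_info(n);K=np.array(i["mtx"]);E=np.array(i["extrinsics"])
    d=E[:3,:3]@np.linalg.inv(K)@np.array([uv[0],uv[1],1.]); return E[:3,3],d
def onz(n,uv,z):
    c,d=ray(n,uv); return (c+d*(z-c[2])/d[2])[:2]
def proj(n,p):
    i=bot.camera_info(n);K=np.array(i["mtx"]);E=np.array(i["extrinsics"])
    q=K@(E[:3,:3].T@(np.asarray(p)-E[:3,3])); return q[:2]/q[2]
def blank(n,img,z=.042,box=None):
    hsv=cv2.cvtColor(img,cv2.COLOR_BGR2HSV)
    m=((hsv[...,2]>150)&(hsv[...,1]<110)).astype(np.uint8)*255
    b=np.zeros_like(m); x0,y0,x1,y1=box; b[y0:y1,x0:x1]=m[y0:y1,x0:x1]
    c=max(cv2.findContours(b,cv2.RETR_EXTERNAL,cv2.CHAIN_APPROX_NONE)[0],key=cv2.contourArea)
    w=np.array([onz(n,p[0]+0.0,z) for p in c],np.float32)
    return cv2.minEnclosingCircle(w),w
E
python3 - <<'E'
from h import *
t=cv2.imread("pics/top0.png");s=cv2.imread("pics/scene0.png")
cv2.imwrite("pics/c1.png",cv2.resize(t[205:335,165:300],None,fx=4.4,fy=4.4,interpolation=cv2.INTER_CUBIC))
cv2.imwrite("pics/c2.png",cv2.resize(s[225:355,235:365],None,fx=4.4,fy=4.4,interpolation=cv2.INTER_CUBIC))
for n,i,b in(("top",t,(185,245,255,312)),("scene",s,(262,262,335,325))):
    c,w=blank(n,i,.0405,b); print(n,c,cv2.fitEllipse(w))
E
```

```text
top ((0.4806622564792633, 0.0541110560297966), 0.049788832664489746) ((0.480803519487381, 0.054489098489284515), (0.09638660401105881, 0.09738323092460632), 61.10942077636719)
scene ((0.4782879650592804, 0.060941264033317566), 0.051827386021614075) ((0.4787648022174835, 0.05976105108857155), (0.09227509796619415, 0.09980889409780502), 5.886199474334717)
```

View pics/c1.png

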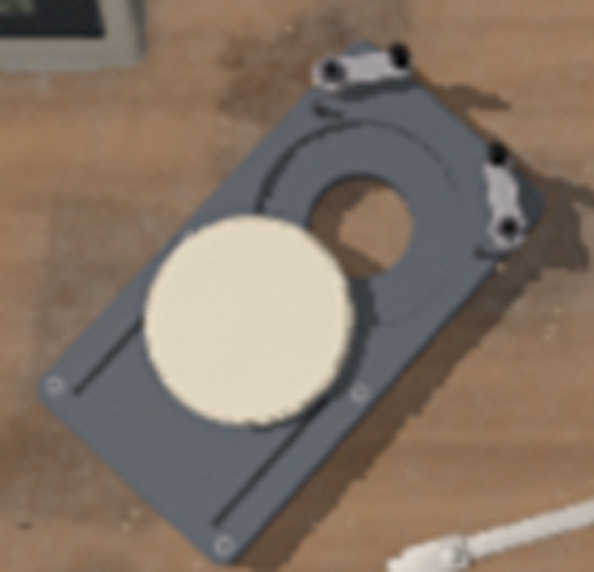

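View pics/c2.png

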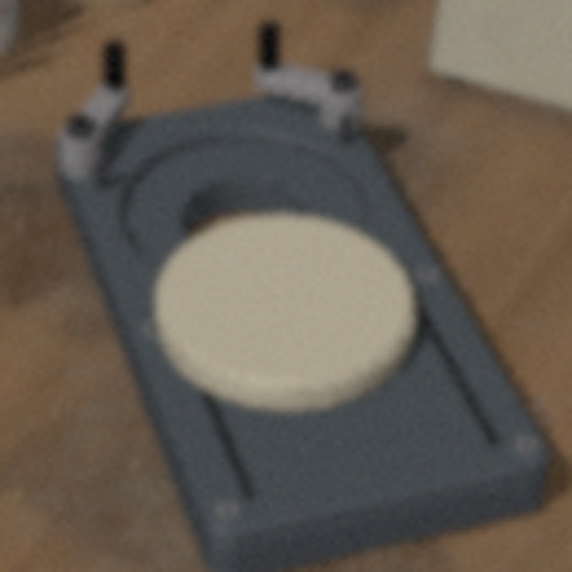

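The crop shows the hole centred near (361,226) and the shelf screws at (55,385) and (224,545). The pivots are near (330,70) and (508,228), and the pins near (398,55) and (497,155). I'll compute the holder frame from these.

```bash
cat >> h.py <<'E'
def cz(p): return (165+(p[0]+.5)/4.4-.5, 205+(p[1]+.5)/4.4-.5)
E
python3 - <<'E'
from h import *
T=lambda p,z:onz("top",cz(p),z)
t=cv2.imread("pics/top0.png")
# holder mask by colour: blueish grey
b,g,r=[t[...,k].astype(int) for k in range(3)]
m=((b-r)>3).astype(np.uint8)*255; M=np.zeros_like(m); M[208:333,172:292]=m[208:333,172:292]
cv2.imwrite("pics/m.png",M)
c=max(cv2.findContours(M,cv2.RETR_EXTERNAL,cv2.CHAIN_APPROX_NONE)[0],key=cv2.contourArea)
w=np.array([onz("top",p[0]+0.,.028) for p in c],np.float32)
print("rect",cv2.minAreaRect(w))
# hole points on circle rim, z=.022
hp=[(361,174),(335,180),(316,197),(308,222),(400,192),(413,225),(405,253),(388,272),(325,188),(385,180)]
W=np.array([T(p,.022) for p in hp]); A=np.c_[2*W,np.ones(len(W))]; s=np.linalg.lstsq(A,(W**2).sum(1),rcond=None)[0]
print("hole",s[:2],np.sqrt(s[2]+s[:2]@s[:2]))
# sides
L=[T(p,.028) for p in[(65,358),(150,268),(215,200),(290,120)]];R=[T(p,.028) for p in[(280,508),(350,430),(420,352),(480,285)]];E_=[T(p,.028) for p in[(70,422),(110,460),(150,497),(190,532)]]
for q in(L,R,E_):
    vx,vy,x,y=cv2.fitLine(np.array(q,np.float32),cv2.DIST_L2,0,.01,.01).ravel(); print("line",x,y,np.degrees(np.arctan2(vy,vx)),"offset of hole",vx*(s[1]-y)-vy*(s[0]-x))
for n,p,z in(("pivfar",(330,70),.0455),("pivnear",(508,228),.0455),("pinfar top",(399,50),.068),("pinnear top",(497,150),.068),("scr",(55,385),.028),("scr",(224,545),.028)): print(n,T(p,z))
E
```

```text
rect ((0.49250608682632446, 0.03237307071685791), (0.12624382972717285, 0.23368322849273682), 46.55891036987305)
hole [0.52594495 0.0008724 ] 0.026180689943650623
line 0.52324855 0.0883062 -43.88759 offset of hole -0.061144393057696436
line 0.44436955 -0.009396952 -43.704277 offset of hole 0.06378727855467163
line 0.40838242 0.11184971 47.5178 offset of hole -0.16165063014204023
pivfar [0.60026566 0.01310847]
pivnear [ 0.51975925 -0.07165053]
pinfar top [ 0.60406741 -0.02168245]
pinnear top [ 0.55397026 -0.06716605]
scr [0.45287539 0.14833266]
scr [0.37599461 0.06703784]
```

```bash
python3 drive.py '0.028 -0.030 0 0 0.06;0.056 -0.059 0 0 0.06;0.084 -0.089 0 0 0.06;0.113 -0.119 0 0 0.06;0.141 -0.1485 0 0 0.06'
python3 drive.py '0.028 -0.030 0 0 0.06;0.056 -0.059 0 0 0.06;0.084 -0.089 0 0 0.06;0.113 -0.119 0 0 0.06;0.141 -0.1485 0 0 0.06'
python3 drive.py '0.028 -0.030 0 0 0.06;0.056 -0.059 0 0 0.06;0.084 -0.089 0 0 0.06;0.113 -0.119 0 0 0.06;0.141 -0.1485 0 0 0.06'
python3 drive.py '0.018 -0.0195 0 7 0.06;0.018 -0.0195 0 14 0.06;0.018 -0.0195 0 21 0.06;0.018 -0.0195 0 28 0.06;0.018 -0.0195 0 35 0.06'
python3 drive.py '0 0 0.02 7 0.06;0 0 0.04 14 0.06;0 0 0.06 21 0.06;0 0 0.08 28 0.06;0 0 0.1 35 0.06'
python3 drive.py '0 0 0 5 0.06;0 0 0 5 0.06;0 0 0 5 0.06'
```

```text
time: 0.52
ee_pos: [0.2963, -0.3035, 0.2559]
tcp_rot: [-180.0, 0.0, 24.8]
wrist_force: [1.0, 1.0, 0.6]
opening: 0.06
grasp_force: 0.0
time: 0.93
ee_pos: [0.362, -0.1095, 0.2562]
tcp_rot: [180.0, -0.0, 24.8]
wrist_force: [0.4, -0.3, 0.1]
opening: 0.0599
grasp_force: 0.0
time: 1.35
ee_pos: [0.4278, 0.0849, 0.2562]
tcp_rot: [180.0, -0.0, 24.8]
wrist_force: [0.9, -0.1, 0.0]
opening: 0.0599
grasp_force: 0.0
time: 1.77
ee_pos: [0.4391, 0.0314, 0.2558]
tcp_rot: [-175.8, 0.3, 1.7]
wrist_force: [-0.1, 0.0, -0.4]
opening: 0.0598
grasp_force: 0.0
time: 2.18
ee_pos: [0.4122, -0.0721, 0.174]
tcp_rot: [-170.6, 2.6, -15.7]
wrist_force: [0.2, 0.1, 0.8]
opening: 0.06
grasp_force: 0.0
time: 2.43
ee_pos: [0.4052, -0.0926, 0.1748]
tcp_rot: [-169.9, 3.4, -19.1]
wrist_force: [0.5, 0.5, 0.9]
opening: 0.0599
grasp_force: 0.0
```

```bash
python3 -c "
from workcell import bot
o=bot.get_obs();print(o['q'],o['ee_pos'],o['tcp_rot'])"
```

```text
[-19.13744246 -11.37340318 -15.07664655  89.73593063  10.05868969
 179.94261696] [ 0.40524221 -0.09255712  0.17478367] [-169.93791974    3.42914998  -19.08084009]
```

```bash

python3 drive.py '0 0 0 -7 0.06;0 0 0 -14 0.06;0 0 0 -21 0.06;0 0 0 -28 0.06;0 0 0 -35 0.06'
python3 drive.py '0 0 0 -7 0.06;0 0 0 -14 0.06;0 0 0 -21 0.06;0 0 0 -28 0.06;0 0 0 -35 0.06'
```

```text
time: 2.85
ee_pos: [0.406, -0.091, 0.1754]
tcp_rot: [-169.8, -3.0, 15.9]
wrist_force: [0.5, 0.6, 0.3]
opening: 0.0598
grasp_force: 0.0
time: 3.27
ee_pos: [0.406, -0.0909, 0.1754]
tcp_rot: [-173.4, -8.3, 50.7]
wrist_force: [-0.8, 0.1, 1.0]
opening: 0.0598
grasp_force: 0.0
```

```bash

T='0 0 0 -7 0.06'
python3 drive.py '0 0 0 -7 0.06;0 0 0 -14 0.06;0 0 0 -21 0.06;0 0 0 -28 0.06;0 0 0 -35 0.06'|sed -n 1,3p
python3 drive.py '0 0 0 -7 0.06;0 0 0 -14 0.06;0 0 0 -21 0.06;0 0 0 -28 0.06;0 0 0 -35 0.06'|sed -n 1,3p
python3 drive.py '0 0 0 -7 0.06;0 0 0 -14 0.06;0 0 0 -21 0.06;0 0 0 -28 0.06;0 0 0 -35 0.06'|sed -n 1,3p
python3 drive.py '0 0 0 -7 0.06;0 0 0 -14 0.06;0 0 0 -21 0.06;0 0 0 -28 0.06;0 0 0 -35 0.06'|sed -n 1,3p
python3 drive.py '0 0 0 -7 0.06;0 0 0 -14 0.06;0 0 0 -21 0.06;0 0 0 -28 0.06;0 0 0 -35 0.06'|sed -n 1,3p
python3 drive.py '0 0 0 -7 0.06;0 0 0 -14 0.06;0 0 0 -21 0.06;0 0 0 -28 0.06;0 0 0 -35 0.06'|sed -n 1,3p
python3 drive.py '0 0 0 -7 0.06;0 0 0 -14 0.06;0 0 0 -21 0.06;0 0 0 -28 0.06;0 0 0 -35 0.06'|sed -n 1,3p
python3 drive.py '0 0 0 -7 0.06;0 0 0 -14 0.06;0 0 0 -21 0.06;0 0 0 -28 0.06;0 0 0 -35 0.06'|sed -n 1,3p
python3 -c "
from workcell import bot
o=bot.get_obs();print(o['q'],o['ee_pos'],o['tcp_rot'])"
```

```text
time: 3.68
ee_pos: [0.406, -0.0909, 0.1754]
tcp_rot: [-179.4, -10.6, 86.2]
time: 4.1
ee_pos: [0.406, -0.0909, 0.1754]
tcp_rot: [174.4, -9.0, 121.7]
time: 4.52
ee_pos: [0.406, -0.0909, 0.1754]
tcp_rot: [170.2, -4.2, 156.6]
time: 4.93
ee_pos: [0.406, -0.0909, 0.1754]
tcp_rot: [169.6, 2.2, -169.0]
time: 5.35
ee_pos: [0.406, -0.0909, 0.1754]
tcp_rot: [172.7, 7.7, -134.3]
time: 5.77
ee_pos: [0.406, -0.0909, 0.1754]
tcp_rot: [178.5, 10.5, -98.9]
time: 6.18
ee_pos: [0.406, -0.0909, 0.1754]
tcp_rot: [-175.2, 9.4, -63.4]
time: 6.6
ee_pos: [0.406, -0.0909, 0.1754]
tcp_rot: [-170.6, 5.0, -28.4]
[ -18.88807816  -11.39346751  -15.02507042   89.73184468   10.05839258
 -170.40294408] [ 0.40600064 -0.09091693  0.17537325] [-170.63371447    4.98620392  -28.37248916]
```

```bash

python3 drive.py '0 0 0 -7 0.06;0 0 0 -14 0.06;0 0 0 -21 0.06;0 0 0 -28 0.06'|sed -n 1,3p
python3 -c "
from workcell import bot
o=bot.get_obs();print(o['q'])"
```

```text
time: 6.93
ee_pos: [0.4157, -0.03, 0.1753]
tcp_rot: [-172.7, 0.7, -8.8]
[  -8.6986293   -13.69907819  -16.65435159   87.75636553    7.34459684
 -179.93472663]
```

```bash

python3 drive.py '0 0 0 -7 0.06;0 0 0 -14 0.06;0 0 0 -21 0.06;0 0 0 -28 0.06;0 0 0 -35 0.06'|sed -n 1,3p
python3 -c "
from workcell import bot
o=bot.get_obs();print(o['q'])"
```

```text
time: 7.35
ee_pos: [0.4016, 0.0749, 0.1755]
tcp_rot: [-178.2, -2.2, 9.4]
[   9.4554142   -17.58733738  -19.48226505   85.88433848    1.75020271
 -179.94016985]
```

```bash

python3 drive.py '0 0 0 -7 0.06;0 0 0 -11 0.06'|sed -n 1,3p
python3 -c "
from workcell import bot
o=bot.get_obs();print(o['q'])"
```

```text
time: 7.52
ee_pos: [0.3872, 0.1205, 0.1756]
tcp_rot: [179.5, -2.5, 17.6]
[  17.63028389  -18.25855465  -19.97570959   85.80239541   -0.54868064
 -179.94339075]
```

```bash

python3 drive.py '0 0 0 7 0.06;0 0 0 14 0.06;0 0 0 21 0.06;0 0 0 28 0.06;0 0 0 35 0.06'|sed -n 1,3p
python3 drive.py '0 0 0 7 0.06;0 0 0 14 0.06;0 0 0 21 0.06;0 0 0 28 0.06;0 0 0 35 0.06'|sed -n 1,3p
python3 drive.py '0 0 0 7 0.06;0 0 0 14 0.06;0 0 0 21 0.06;0 0 0 28 0.06;0 0 0 35 0.06'|sed -n 1,3p
python3 drive.py '0 0 0 7 0.06;0 0 0 14 0.06;0 0 0 21 0.06;0 0 0 28 0.06;0 0 0 35 0.06'|sed -n 1,3p
python3 drive.py '0 0 0 7 0.06;0 0 0 14 0.06;0 0 0 21 0.06;0 0 0 28 0.06;0 0 0 35 0.06'|sed -n 1,3p
python3 drive.py '0 0 0 7 0.06;0 0 0 14 0.06;0 0 0 21 0.06;0 0 0 28 0.06;0 0 0 35 0.06'|sed -n 1,3p
python3 drive.py '0 0 0 7 0.06;0 0 0 14 0.06;0 0 0 21 0.06;0 0 0 28 0.06;0 0 0 35 0.06'|sed -n 1,3p
python3 drive.py '0 0 0 3 0.06'|sed -n 1,3p
cat >> h.py <<'E'
from scipy.spatial.transform import Rotation as Ro
def R(): return Ro.from_euler("xyz",bot.get_obs()["tcp_rot"],degrees=True).as_matrix()
def to(p):  # shift in tool axes to bring the TCP to p
    return (R().T@(np.asarray(p)-bot.get_obs()["ee_pos"])).round(4)
E
python3 -c "
from h import *
print(bot.get_obs()['q'],R().round(3).tolist(),to([.437,.108,.10]))"
```

```text
time: 7.93
ee_pos: [0.3877, 0.1189, 0.1755]
tcp_rot: [-179.0, -2.3, -18.1]
time: 8.35
ee_pos: [0.3877, 0.1187, 0.1755]
tcp_rot: [-177.9, -1.3, -53.1]
time: 8.77
ee_pos: [0.3877, 0.1188, 0.1755]
tcp_rot: [-177.5, 0.2, -88.1]
time: 9.18
ee_pos: [0.3877, 0.1188, 0.1755]
tcp_rot: [-178.1, 1.6, -123.0]
time: 9.6
ee_pos: [0.3877, 0.1188, 0.1755]
tcp_rot: [-179.3, 2.4, -158.1]
time: 10.02
ee_pos: [0.3877, 0.1188, 0.1755]
tcp_rot: [179.2, 2.4, 166.9]
time: 10.43
ee_pos: [0.3877, 0.1188, 0.1755]
tcp_rot: [178.0, 1.5, 131.9]
time: 10.52
ee_pos: [0.3877, 0.1188, 0.1755]
tcp_rot: [177.9, 1.4, 128.9]
[ 17.34845109 -18.22500926 -19.95749378  85.82426435  -0.49747449
  68.45645591] [[-0.627, 0.778, 0.043], [0.778, 0.628, 0.004], [-0.024, 0.036, -0.999]] [-0.0375  0.0288  0.0775]
```

```bash

python3 drive.py '-0.019 0.014 0.035 0 0.06;-0.0375 0.0288 0.0775 0 0.06;-0.0375 0.0288 0.1 0 0.06;-0.0375 0.0288 0.116 0 0.06;-0.0375 0.0288 0.116 0 0.06'
python3 - <<'E'
from h import *
t=bot.camera("top");s=bot.camera("scene")
a=cv2.resize(t[205:335,165:300],None,fx=2.9,fy=2.9,interpolation=cv2.INTER_CUBIC)
b=cv2.resize(s[225:355,235:365],None,fx=2.9,fy=2.9,interpolation=cv2.INTER_CUBIC)
cv2.imwrite("pics/d1.png",np.hstack([a,b]))
E
```

```text
time: 10.93
ee_pos: [0.4368, 0.1076, 0.0575]
tcp_rot: [178.3, 1.2, 129.2]
wrist_force: [-0.8, -0.5, -0.6]
opening: 0.0603
grasp_force: 0.0
```

View pics/d1.png

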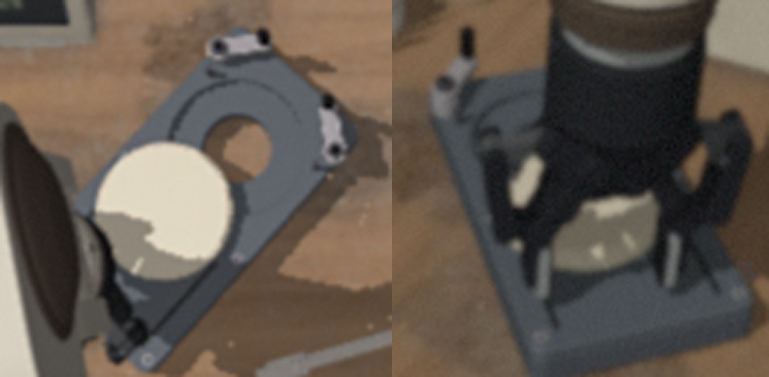

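The fingers straddle the rear of the blank just above the shelf: tips near (543,290) and (670,285) in the right half. Next I'll feel for the shelf.

```bash

for i in 1 2 3; do :; done
python3 drive.py '0 0 0.002 0 0.06;0 0 0.002 0 0.06'|sed -n '2p;4p'
python3 drive.py '0 0 0.0015 0 0.06;0 0 0.0015 0 0.06'|sed -n '2p;4p'
python3 drive.py '0 0 0.0015 0 0.06;0 0 0.0015 0 0.06'|sed -n '2p;4p'
```

```text
ee_pos: [0.4395, 0.108, 0.0608]
wrist_force: [0.0, 1.1, -1.0]
ee_pos: [0.4392, 0.1076, 0.0585]
wrist_force: [0.2, 0.6, -0.1]
ee_pos: [0.439, 0.1075, 0.0563]
wrist_force: [-0.6, -0.1, -0.8]
```

```bash

python3 drive.py '0 0 0.002 0 0.06;0 0 0.002 0 0.06;0 0 0.002 0 0.06'|sed -n '2p;4p'
python3 drive.py '0 0 0.0015 0 0.06;0 0 0.0015 0 0.06;0 0 0.0015 0 0.06'|sed -n '2p;4p'
python3 drive.py '0 0 0.0015 0 0.06;0 0 0.0015 0 0.06;0 0 0.0015 0 0.06'|sed -n '2p;4p'
```

```text
ee_pos: [0.4389, 0.1074, 0.0541]
wrist_force: [-0.5, -1.1, 1.5]
ee_pos: [0.4391, 0.1074, 0.0527]
wrist_force: [0.0, -0.0, 0.2]
ee_pos: [0.4391, 0.1075, 0.0512]
wrist_force: [-0.4, -0.6, -0.3]
```

```bash

python3 drive.py '0 0 0.001 0 0.06;0 0 0.001 0 0.06;0 0 0.001 0 0.06'|sed -n '2p;4p'
python3 drive.py '0 0 0.001 0 0.06;0 0 0.001 0 0.06;0 0 0.001 0 0.06'|sed -n '2p;4p'
python3 drive.py '0 0 0.001 0 0.06;0 0 0.001 0 0.06;0 0 0.001 0 0.06'|sed -n '2p;4p'
```

```text
ee_pos: [0.4392, 0.1075, 0.0502]
wrist_force: [0.0, 0.6, 0.3]
ee_pos: [0.4393, 0.1075, 0.0493]
wrist_force: [0.0, 0.2, 1.0]
ee_pos: [0.4394, 0.1075, 0.0491]
wrist_force: [-2.8, -0.4, 9.5]
```

```bash

python3 drive.py '0 0 -0.0025 0 0.06;0 0 -0.0025 0 0.06'|sed -n '2p;4p'
python3 drive.py '-0.006 0 0.0002 0 0.06;-0.012 0 0.0003 0 0.06;-0.017 0 0.0004 0 0.06;-0.021 0 0.0005 0 0.06;-0.025 0 0.0006 0 0.06'|sed -n '2p;4p'
python3 drive.py '-0.004 0 0.0001 0 0.06;-0.008 0 0.0002 0 0.06;-0.012 0 0.0003 0 0.06;-0.016 0 0.0004 0 0.06;-0.02 0 0.0005 0 0.06'|sed -n '2p;4p'
python3 - <<'E'
from h import *
o=bot.get_obs();print(o["time"],o["ee_pos"])
t=bot.camera("top");s=bot.camera("scene")
a=cv2.resize(t[205:335,165:300],None,fx=2.9,fy=2.9,interpolation=cv2.INTER_CUBIC)
b=cv2.resize(s[225:355,235:365],None,fx=2.9,fy=2.9,interpolation=cv2.INTER_CUBIC)
cv2.imwrite("pics/d2.png",np.hstack([a,b]))
E
```

```text
ee_pos: [0.4394, 0.1075, 0.0511]
wrist_force: [0.1, -0.0, 0.4]
ee_pos: [0.4551, 0.0877, 0.0505]
wrist_force: [-0.9, 1.5, 0.8]
ee_pos: [0.4679, 0.0723, 0.0507]
wrist_force: [-1.7, 0.8, -0.2]
14.0333 [0.46785457 0.07226466 0.05068497]
```

View pics/d2.png

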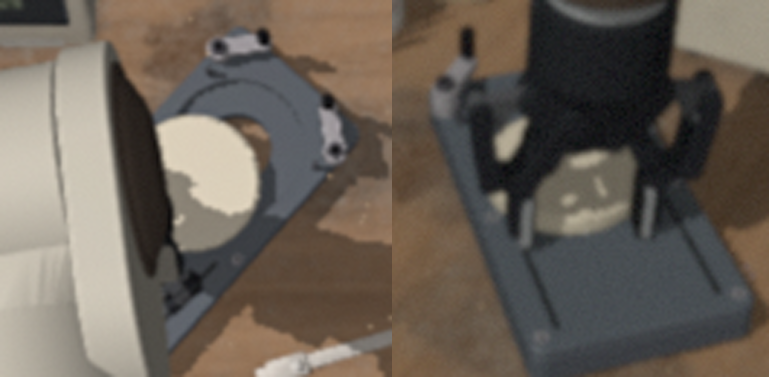

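The blank is nested between the fingers and overlapping the seat: left half, about (205,185), with the hole at (260,130). I'll keep pushing, slowly.

```bash

python3 drive.py '-0.004 0 0.0001 0 0.06;-0.008 0 0.0002 0 0.06;-0.012 0 0.0003 0 0.06;-0.016 0 0.0004 0 0.06;-0.02 0 0.0005 0 0.06'|sed -n '2p;4p'
python3 drive.py '-0.004 0 0.0001 0 0.06;-0.008 0 0.0002 0 0.06;-0.011 0 0.0003 0 0.06;-0.014 0 0.0004 0 0.06;-0.016 0 0.0004 0 0.06'|sed -n '2p;4p'
python3 drive.py '-0.002 0 0 0 0.06;-0.004 0 0.0001 0 0.06'|sed -n '2p;4p'
python3 drive.py '-0.002 0 0 0 0.06;-0.003 0 0 0 0.06'|sed -n '2p;4p'
```

```text
ee_pos: [0.4806, 0.0568, 0.0508]
wrist_force: [-1.9, 2.4, 0.3]
ee_pos: [0.4907, 0.0442, 0.0506]
wrist_force: [-0.1, 0.7, -0.6]
ee_pos: [0.4929, 0.0413, 0.0505]
wrist_force: [0.0, 0.2, -0.9]
ee_pos: [0.4948, 0.039, 0.0506]
wrist_force: [-1.8, 0.3, -1.4]
```

```bash

python3 drive.py '-0.001 0 0 0 0.06;-0.001 0 0 0 0.06'|sed -n '2p;4p'
python3 drive.py '-0.001 0 0 0 0.06;-0.001 0 0 0 0.06'|sed -n '2p;4p'
python3 - <<'E'
from h import *
o=bot.get_obs();print(o["time"],o["ee_pos"])
t=bot.camera("top");s=bot.camera("scene")
a=cv2.resize(t[205:335,165:300],None,fx=2.9,fy=2.9,interpolation=cv2.INTER_CUBIC)
b=cv2.resize(s[225:355,235:365],None,fx=2.9,fy=2.9,interpolation=cv2.INTER_CUBIC)
cv2.imwrite("pics/d3.png",np.hstack([a,b]))
E
```

```text
ee_pos: [0.4955, 0.0383, 0.0507]
wrist_force: [-0.7, 0.8, -0.5]
ee_pos: [0.496, 0.0377, 0.0508]
wrist_force: [-0.9, 1.8, -0.2]
15.6333 [0.4959764  0.0377352  0.05075657]
```

View pics/d3.png

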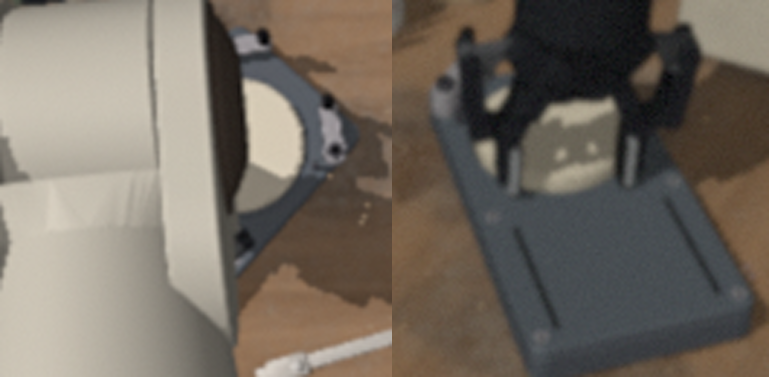

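```bash

python3 drive.py '-0.0015 0 0 0 0.06;-0.0015 0 0 0 0.06'|sed -n '2p;4p'
python3 drive.py '-0.0015 0 0 0 0.06;-0.0015 0 0 0 0.06'|sed -n '2p;4p'
python3 - <<'E'
from h import *
s=bot.camera("scene")
# predicted rear rim point of blank: seated vs. perched, in scene
C=np.array([.526,.001]);y=np.array([-.724,.690])
for r,z in((.04925,.034),(.04925,.024),(.0475,.036),(.05075,.028)):
    print(r,z,proj("scene",np.r_[C+y*r,z]))
cv2.imwrite("pics/d4.png",cv2.resize(s[240:300,250:350],None,fx=8,fy=8,interpolation=cv2.INTER_CUBIC))
E
```

```text
ee_pos: [0.4965, 0.0369, 0.0506]
wrist_force: [-4.5, 4.5, 1.2]
ee_pos: [0.4968, 0.0364, 0.0505]
wrist_force: [-7.3, 9.3, 2.4]
0.04925 0.034 [299.27416521 285.56893926]
0.04925 0.024 [299.10422755 289.96346826]
0.0475 0.036 [298.98733423 284.0348048 ]
0.05075 0.028 [299.44636997 288.7722001 ]
```

View pics/d4.png

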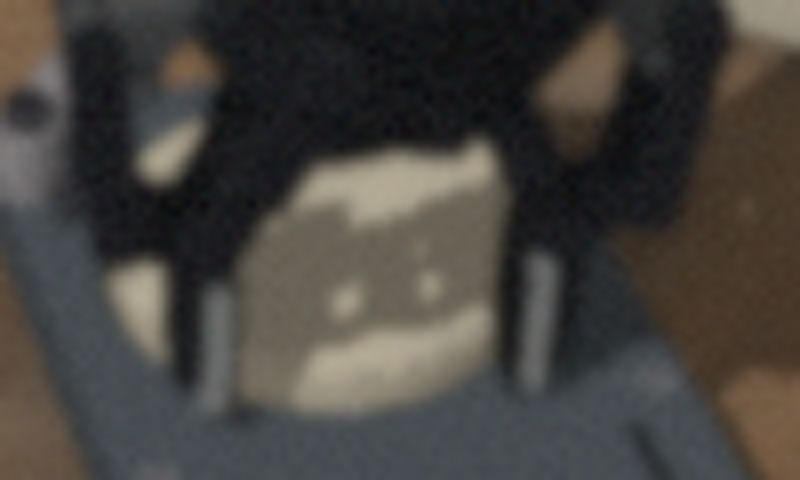

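The fingers press against a stop at about 12 N, and the blank's rear edge is near (293,291). I'll back off for a clear view.

```bash

python3 drive.py '0.01 0 0 0 0.06;0.02 0 0 0 0.06;0.03 0 -0.03 0 0.06;0.03 0 -0.065 0 0.06;0.03 0 -0.1 0 0.06'|sed -n '2p;4p'
python3 drive.py '0.035 0 0 0 0.06;0.07 0 0 0 0.0;0.105 0 0 0 0.0;0.14 0 0 0 0.0;0.14 0 0 0 0.0'|sed -n '2p;4p'
python3 - <<'E'
from h import *
o=bot.get_obs();print(o["time"],o["ee_pos"])
t=bot.camera("top");s=bot.camera("scene")
cv2.imwrite("pics/t5.png",t);cv2.imwrite("pics/s5.png",s)
a=cv2.resize(t[205:335,165:300],None,fx=2.9,fy=2.9,interpolation=cv2.INTER_CUBIC)
b=cv2.resize(s[225:355,235:365],None,fx=2.9,fy=2.9,interpolation=cv2.INTER_CUBIC)
cv2.imwrite("pics/d5.png",np.hstack([a,b]))
E
```

```text
ee_pos: [0.4737, 0.0588, 0.1511]
wrist_force: [1.3, 1.2, 0.8]
ee_pos: [0.3834, 0.1701, 0.1471]
wrist_force: [-0.0, 0.0, 0.4]
16.95 [0.38340124 0.17010214 0.14708638]
```

View pics/d5.png

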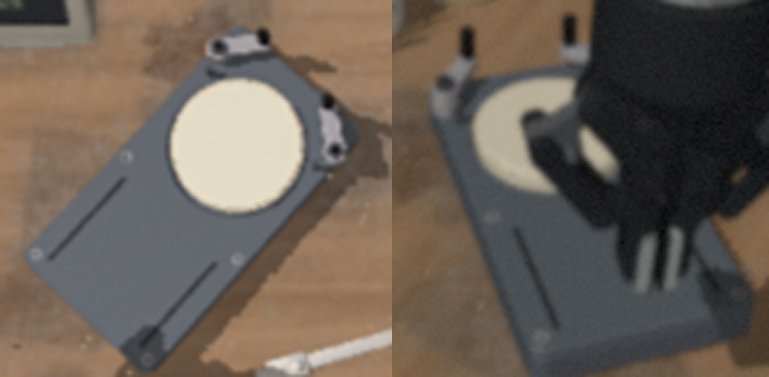

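The blank looks centred in the seat with an even dark ring round it: left half, about (237,145). I'll check the numbers and plan the pin paths.

```bash

python3 drive.py '0 0 0 -6 0;0 0 0 -6 0'|sed -n '2,3p'
python3 - <<'E'
from h import *
t=cv2.imread("pics/t5.png")
b=(200,228,272,282)
for z in(.036,.042):
    c,w=blank("top",t,z,b); print(z,c,cv2.fitEllipse(w))
# pins' top & pivots from mask-free clicks in d5 (scale 2.9)
cz=lambda p:(165+(p[0]+.5)/2.9-.5,205+(p[1]+.5)/2.9-.5)
for n,p,z in(("pivF",(218,46),.0455),("pinF",(263,36),.068),("pivN",(335,150),.0455),("pinN",(328,101),.068)): print(n,onz("top",cz(p),z))
print(R().round(3).tolist(),bot.get_obs()["ee_pos"])
r=R(); xt=r[:,0]*[1,1,0]
S=np.array([.526,.001]);N=np.array([.5195,-.0715]);F=np.array([.5992,.0125])
for n,P,a0,a1 in(("near",N,7.5,84.9),("far",F,-82.5,-171)):
    pts=[np.r_[P+.034*np.array([np.cos(a),np.sin(a)]),.077] for a in np.radians(np.linspace(a0,a1,6))]
    st=pts[0]-xt*.026
    print(n,"start",st,"shift",to(st)); print("path rel start",(np.array([q-xt*.016-st for q in pts])@r).round(4).tolist())
E
```

```text
ee_pos: [0.3869, 0.1664, 0.1469]
tcp_rot: [178.1, 1.6, 135.4]
0.036 ((0.5278052091598511, 0.00010032841964857653), 0.04966278001666069) ((0.5277134776115417, 0.00044719429570250213), (0.09599447250366211, 0.097186379134655), 78.05159759521484)
0.042 ((0.5269354581832886, -0.00022368603094946593), 0.04934285581111908) ((0.5268443822860718, 0.00012096409045625478), (0.09537476301193237, 0.09655896574258804), 78.05183410644531)
pivF [0.60022492 0.0126095 ]
pinF [ 0.60165742 -0.02177392]
pivN [ 0.51982659 -0.07191049]
pinN [ 0.5522746  -0.06754452]
[[-0.711, 0.702, 0.044], [0.702, 0.712, 0.004], [-0.028, 0.033, -0.999]] [0.38685705 0.1664418  0.1469347 ]
near start [ 0.57170228 -0.08532302  0.077     ] shift [-0.3063 -0.0519  0.077 ]
path rel start [[0.01, 0.0, -0.0003], [0.0179, 0.0046, -0.0004], [0.0268, 0.0069, -0.0005], [0.0359, 0.0068, -0.0008], [0.0447, 0.0042, -0.0011], [0.0525, -0.0006, -0.0015]]
far start [ 0.62213104 -0.03947003  0.077     ] shift [-0.31    0.0161  0.0793]
path rel start [[0.01, 0.0, -0.0003], [0.0176, -0.0072, -0.0007], [0.027, -0.0117, -0.0012], [0.0374, -0.0131, -0.0015], [0.0477, -0.0113, -0.0017], [0.057, -0.0065, -0.0018]]
```

```bash

python3 drive.py '-0.038 -0.0065 0.001 0 0;-0.076 -0.013 0.002 0 0;-0.114 -0.0195 0.003 0 0;-0.152 -0.026 0.0035 0 0;-0.19 -0.032 0.0045 0 0'|sed -n '2,4p'
python3 drive.py '-0.038 -0.0065 0.001 0 0;-0.076 -0.013 0.002 0 0;-0.1163 -0.0199 0.003 0 0;-0.1163 -0.0199 0.003 0 0;-0.1163 -0.0199 0.003 0 0'|sed -n '2,4p'
python3 -c "
from h import *
print(to([.5717,-.0853,.077]))"
```

```text
ee_pos: [0.4998, 0.0073, 0.1465]
tcp_rot: [178.1, 1.6, 134.9]
wrist_force: [1.0, 1.3, 0.9]
ee_pos: [0.5677, -0.0888, 0.1447]
tcp_rot: [178.2, 1.5, 134.7]
wrist_force: [-0.3, -0.4, -0.6]
[0.0014 0.0032 0.0678]
```

```bash

python3 drive.py '0 0.003 0.03 0 0;0 0.003 0.05 0 0;0 0.003 0.062 0 0;0 0.003 0.0678 0 0;0 0.003 0.0678 0 0'|sed -n '2,4p'
python3 drive.py '0 0 0 0 0'|sed -n '2,4p'
python3 - <<'E'
from h import *
t=bot.camera("top");s=bot.camera("scene")
cv2.imwrite("pics/t6.png",t)
a=cv2.resize(t[205:335,165:300],None,fx=2.9,fy=2.9,interpolation=cv2.INTER_CUBIC)
b=cv2.resize(s[225:355,235:365],None,fx=2.9,fy=2.9,interpolation=cv2.INTER_CUBIC)
cv2.imwrite("pics/d6.png",np.hstack([a,b]))
print(to([.5717,-.0853,.077]),bot.get_obs()["time"])
E
```

```text
ee_pos: [0.5714, -0.0833, 0.0774]
tcp_rot: [178.2, 1.5, 135.1]
wrist_force: [-0.2, 0.8, 0.5]
ee_pos: [0.5723, -0.0834, 0.0792]
tcp_rot: [178.1, 1.6, 135.1]
wrist_force: [0.4, 0.1, 0.4]
[-0.0003 -0.0021  0.0028] 18.65
```

View pics/d6.png

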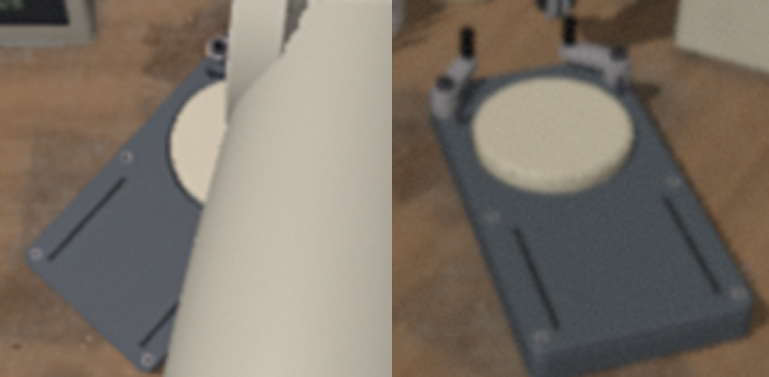

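```bash
python3 - <<'E'
from h import *
for p in([.573,-.083,.054],[.5537,-.067,.057],[.5537,-.067,.068],[.5537,-.067,.0455]):
    q=proj("scene",p); print(p,(q-[235,225])*2.9+[392,0])
E
```

```text
[0.573, -0.083, 0.054] [553.03364098  10.96066951]
[0.5537, -0.067, 0.057] [567.11198934  27.50371582]
[0.5537, -0.067, 0.068] [567.53378686  13.68533716]
[0.5537, -0.067, 0.0455] [566.67690767  41.75729226]
```

```bash

python3 drive.py '0.005 -0.001 0.001 0 0;0.01 -0.001 0.002 0 0;0.014 0.0005 0.002 0 0;0.018 0.0026 0.002 0 0;0.0225 0.004 0.002 0 0'|sed -n '2,4p'
python3 drive.py '0.0045 0.0008 0 0 0;0.009 0.001 0 0 0;0.0135 0.001 0 0 0;0.018 0 0 0 0;0.0222 -0.0015 0 0 0'|sed -n '2,4p'
python3 drive.py '0.002 -0.001 0 0 0;0.004 -0.002 0 0 0;0.0055 -0.003 0 0 0;0.0055 -0.003 0 0 0'|sed -n '2,4p'
python3 -c "
from h import *
print(to([.5717,-.0853,.077]),bot.get_obs()['time'])"
```

```text
ee_pos: [0.5594, -0.0644, 0.0762]
tcp_rot: [178.1, 1.6, 135.1]
wrist_force: [3.3, -0.2, -0.4]
ee_pos: [0.5419, -0.0499, 0.075]
tcp_rot: [178.1, 1.6, 135.1]
wrist_force: [1.0, -0.6, 0.6]
ee_pos: [0.5359, -0.0486, 0.0748]
tcp_rot: [178.1, 1.5, 135.1]
wrist_force: [0.9, -0.4, -0.8]
[-0.0513 -0.0008 -0.0008] 19.8167
```

```bash

python3 drive.py '0.0015 -0.001 0 0 0;0.0015 -0.001 0 0 0'|sed -n '2p;4p'
python3 drive.py '0.0015 -0.001 0 0 0;0.0015 -0.001 0 0 0'|sed -n '2p;4p'
python3 drive.py '0.0015 -0.001 0 0 0;0.0015 -0.001 0 0 0'|sed -n '2p;4p'
```

```text
ee_pos: [0.5344, -0.0482, 0.0748]
wrist_force: [0.3, -0.5, 1.2]
ee_pos: [0.5334, -0.0481, 0.0749]
wrist_force: [3.5, -1.1, -1.2]
ee_pos: [0.5328, -0.0482, 0.0752]
wrist_force: [10.4, -3.6, -4.8]
```

```bash

python3 drive.py '-0.01 0 0 0 0;-0.02 0 0 0 0;-0.02 0 -0.03 0 0;-0.02 0 -0.06 0 0;-0.02 0 -0.06 0 0'|sed -n '2p;4p'
python3 -c "
from h import *
print(to([.6225,-.0400,.13]),to([.6225,-.04,.076]))"
```

```text
ee_pos: [0.5447, -0.0626, 0.1406]
wrist_force: [0.7, -0.5, 0.0]
[-0.0388  0.0705  0.0145] [-0.037   0.0685  0.0684]
```

```bash

python3 drive.py '-0.019 0.03 0.002 0 0;-0.0375 0.0685 0.005 0 0;-0.0375 0.0685 0.015 0 0;-0.0375 0.0685 0.015 0 0'|sed -n '2p;4p'
python3 drive.py '0 0 0.03 0 0;0 0 0.047 0 0;0 0 0.054 0 0;0 0 0.054 0 0'|sed -n '2p;4p'
python3 - <<'E'
from h import *
print(to([.6221,-.0395,.076]),bot.get_obs()["time"])
s=bot.camera("scene")
cv2.imwrite("pics/d7.png",cv2.resize(s[200:300,220:360],None,fx=5.7,fy=5.7,interpolation=cv2.INTER_CUBIC))
E
```

```text
ee_pos: [0.6188, -0.0394, 0.1199]
wrist_force: [-0.4, -1.4, -0.7]
ee_pos: [0.6189, -0.0398, 0.0679]
wrist_force: [-0.4, -0.0, 1.0]
[-0.0023  0.0028 -0.0079] 21.4
```

View pics/d7.png

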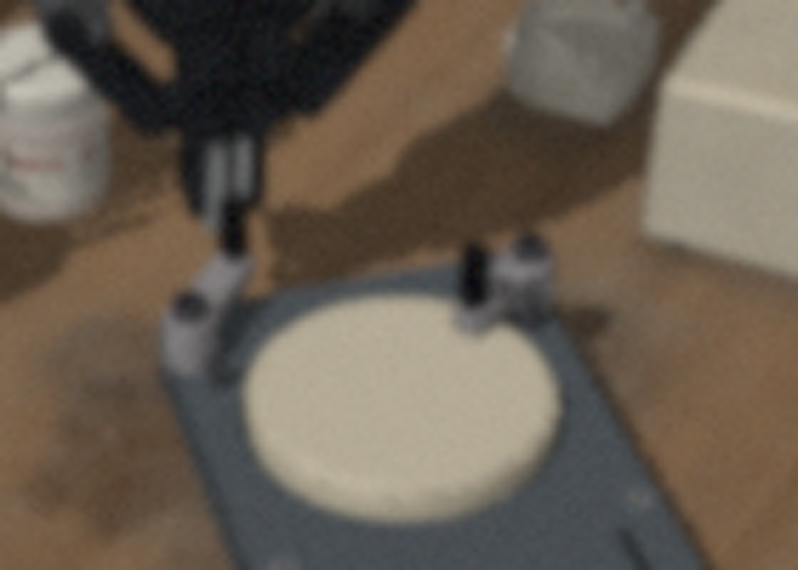

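The near clamp points over the blank, with its pin at (472,270). The fingertips stand behind the far pin at (232,225), but about 8 mm too low, so I'll raise them and then push along the arc.

```bash

python3 drive.py '-0.0023 0.0028 -0.008 0 0;-0.0023 0.0028 -0.008 0 0'|sed -n '2p;4p'
python3 drive.py '0.005 0 0 0 0;0.01 -0.0005 0 0 0;0.0138 -0.0036 0 0 0;0.0176 -0.0072 0 0 0;0.0223 -0.0095 0 0 0'|sed -n '2p;4p'
python3 drive.py '0.0047 -0.0022 0 0 0;0.01 -0.0029 0 0 0;0.0151 -0.0036 0 0 0;0.02 -0.0028 0 0 0;0.0254 -0.0018 0 0 0'|sed -n '2p;4p'
python3 drive.py '0.003 0.0016 0 0 0;0.006 0.0032 0 0 0;0.008 0.0043 0 0 0;0.008 0.0043 0 0 0'|sed -n '2p;4p'
python3 -c "
from h import *
print(to([.6221,-.0395,.077]),bot.get_obs()['time'])"
```

```text
ee_pos: [0.6253, -0.0393, 0.0813]
wrist_force: [-0.0, 0.4, 0.6]
ee_pos: [0.6008, -0.0306, 0.0771]
wrist_force: [1.4, -4.7, 1.8]
ee_pos: [0.5815, -0.013, 0.0759]
wrist_force: [-0.2, -1.2, 0.2]
ee_pos: [0.5792, -0.0041, 0.0759]
wrist_force: [0.4, -0.7, 0.3]
[-0.0553  0.0051  0.0005] 22.7833
```

```bash

python3 drive.py '0.0015 0.001 0 0 0;0.0015 0.001 0 0 0'|sed -n '2p;4p'
python3 drive.py '0.0015 0.001 0 0 0;0.0015 0.001 0 0 0'|sed -n '2p;4p'
python3 drive.py '0.0015 0.001 0 0 0;0.0015 0.001 0 0 0'|sed -n '2p;4p'
```

```text
ee_pos: [0.579, -0.0028, 0.0759]
wrist_force: [0.7, 0.1, -0.0]
ee_pos: [0.5786, -0.0012, 0.0758]
wrist_force: [0.5, -1.1, 0.1]
ee_pos: [0.5786, -0.0002, 0.076]
wrist_force: [2.5, -5.0, 0.0]
```

```bash

python3 drive.py '0.0015 0.001 0 0 0;0.0015 0.001 0 0 0'|sed -n '2p;4p'
python3 drive.py '-0.01 0 0 0 0;-0.02 0 0 0 0;-0.02 0 -0.03 0 0;-0.02 0 -0.07 0 0;-0.02 0 -0.11 0 0'|sed -n '2p;4p'
python3 drive.py '0 -0.04 0 0 0;0 -0.08 0 0 0;0 -0.12 0 0 0;0 -0.16 0 0 0;0 -0.16 0 0 0'|sed -n '2p;4p'
python3 - <<'E'
from h import *
t=bot.camera("top");s=bot.camera("scene")
a=cv2.resize(t[205:335,165:300],None,fx=2.9,fy=2.9,interpolation=cv2.INTER_CUBIC)
b=cv2.resize(s[225:355,235:365],None,fx=2.9,fy=2.9,interpolation=cv2.INTER_CUBIC)
cv2.imwrite("pics/d8.png",np.hstack([a,b]))
print(bot.get_obs()["time"])
E
```

```text
ee_pos: [0.5784, 0.0003, 0.076]
wrist_force: [3.0, -12.8, -1.9]
ee_pos: [0.5869, -0.0125, 0.1865]
wrist_force: [0.9, 0.2, 1.0]
ee_pos: [0.4713, -0.1291, 0.1814]
wrist_force: [0.1, 0.6, 0.8]
24.3833
```

View pics/d8.png

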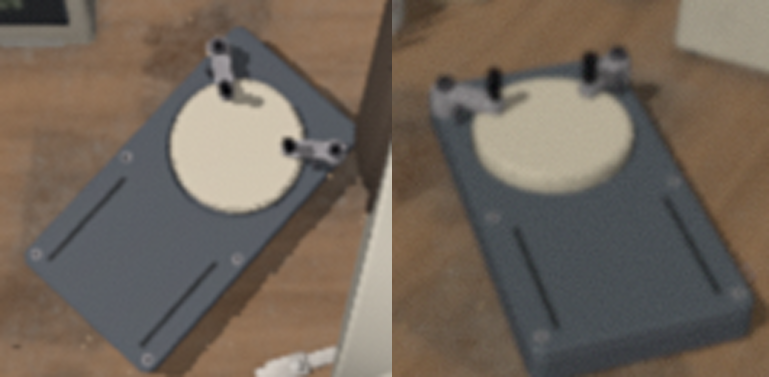

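Both clamps lie over the seated blank: far pin (226,90), near pin (289,146). I'll check the angles numerically.

```bash
python3 - <<'E'
from h import *
cz=lambda p:(165+(p[0]+.5)/2.9-.5,205+(p[1]+.5)/2.9-.5)
S=np.array([.5268,.0002])
for P,q in(((218,46),(226,89)),((336,150),(289,146))):
    a=onz("top",cz(P),.0455);b=onz("top",cz(q),.068);u=b-a;v=S-a
    print(a,b,np.linalg.norm(u),np.arctan2(u[0]*v[1]-u[1]*v[0],u@v))
E
```

```text
[0.60022492 0.0126095 ] [0.56322298 0.0056939 ] 0.03764265404859312 -0.01733932597169068
[ 0.51980478 -0.07264121] [ 0.520571   -0.03866423] 0.03398561844962307 -0.07319292458576535
```

Both come out within 0.08 rad of closed, and both pushes met their stops, so I'm handing in.

```bash
python3 -c "
from workcell import bot
print(bot.job_done())"
```

```text
the job is handed in; nothing more can be done
None
```

The job is handed in at about 24 s of the 48 s allowed: the last images show the blank flat in its seat and both clamps closed to within about 0.08 rad of their stops; the judge's verdict was not shown.

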